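# Park a mixer's carriage with its locating pin

## Robot

A 6-joint arm with a two-finger parallel gripper is mounted at the origin on the work surface. World frame = base frame: x ahead of the robot, y to its left, z up, the work surface at z = 0. Lengths are in mm, angles in rad, forces in N, time in s.
With the tool pointing down it reaches from about 275 to 1000 mm from the base axis. Payload 8.4 kg.
Tool frame: the origin (TCP) lies between the finger pads; the fingertips stand 25 mm ahead of it and the grasp point (between the pads) lies 6 mm ahead of it; z points along the fingers, y is the line along which they close (so a half turn about z gives the same grasp; the last joint's range is limited). The gripper opens to 85 mm and grips with 20 to 120 N. Pads are 22 mm wide; open, the fingers measure 114 mm over their backs; the gripper's body (76 mm by 85 mm) begins 54 mm behind the grasp point. The pads swing forward as they close: fully open they stand 13 mm farther back than shut.
Start: joints at [1.336, 0.353, 1.633, -0, 1.155, -0.002], TCP at [144.188, 608.143, 256.281] pointing down, gripper open.
Joint ranges: [-2.63, 2.63], [-0.92, 2.1], [0.06, 2.66], [-1.3, 4.44], [0, 2.69], [-3.02, 3.02]. Speed limits (rad/s): [2.22, 2.22, 2.79, 3.14, 3.14, 3.14].

## Interface

Orientations are given as a unit quaternion [x, y, z, w].
In Python, from plant import arm gives the robot as it stands.
- The arm moves only by the shell command python3 -m inch 'ROWS'. ROWS is JSON, a list of rows, each an object with "dp": the shift along the world's x, y, z scaled (see below), a list of three; "rot": the turn, a rotation vector about the world's x, y, z scaled (see below), a list of three; "claw": the gripper's target within -1 to 1 (fully open at 1, half-way at 0, shut at -1). A call has 1 to 12 rows; each row is the pose to reach, as a shift and turn from the pose commanded when the call began, turning the shorter way round; what a row does not reach only later rows make up. The controller multiplies each number of a shift by 0.6 m and each number of a turn by 180 degrees. A row lasts 1/8 s, in which the tool goes at most 62.5 mm and 10.7 degrees, less where a joint would pass 70% of its speed; a pose out of reach is approached as far as the arm can. A call with a number of a shift or a turn outside -1 to 1 is refused whole. A call with a gripper value outside its range is refused whole. The fingers move at their own pace and stop on an object; the grip force is fixed at half the most. Time passes only in rows, so rows that repeat a pose let the fingers close. It gives the time, the measured TCP pose, the force, the opening and the grip force at its end, in the units of the state.
- arm.sense(): the state, without advancing time (a new reading comes with each control period).
- arm.capture(name): name is "side" or "top"; returns a dict with "color" (480x640x3 uint8, blue, green, red), "fx", "fy", "cx", "cy" (pixels), "dist_coeffs" ([k1, k2, p1, p2, k3] as OpenCV has them; the pictures are not rectified), "rvec" (rotation vector, rad) and "tvec" (3), from world to camera coordinates, as OpenCV has them. Camera axes: x right, y down, z forward; pixel columns grow to the right and rows downward; lengths in mm; the calibration is good to about 2 mm. A picture is of the moment at which its call begins. There is no depth.
- arm.job_done(): hands the job in; it is judged then, once.
The state is a dict: "time_s": time; "joint_positions": joint angles; "dq": joint speeds; "tau": joint torques, N m; "tool_pos": TCP position; "ee_rot": TCP orientation; "ft_force": force on the tool from outside, world axes, zero at the start; "wrist_torque": the same for the moment, N m; "grip_width": opening from 0.0 (shut) to 1.0 (fully open); "gripper_force": force on a finger pad.
Only numpy, scipy, OpenCV 4.12 (cv2) and the standard library are available. Lean on these libraries where they do the work, as an engineer would, in place of code of your own. Each camera call takes 0.05 s, during which the arm holds its last target. There are 200 camera calls.

## Task

Take the flat-headed metal pin out of its stand, put its tip through the slot in the white mixer's deck, and feel along the black carriage underneath until the tip drops into the carriage's blind hole and the pin's collar sits on the deck. Then, with the pin still fully down, drag the carriage along until the pin is at the end of the slot nearest the keypad, and let go, leaving the pin standing there. Work gently (never push or pull the pin against the mixer or carriage harder than 40 N) and leave the other things on the bench and on the deck where they are.

Things in the scene. Friction and masses are not known exactly. Their poses are not given: they have to be found in the camera images.
- pin_grip (a point): Centre of the head of the plain aluminium pin (about 90 g): grip it here, across the 16 mm. The head is a flat-sided block 24 mm (its x) by 16 mm (its y) by 40 mm high (its z, up). Below it a round collar, 26 mm across and 4 mm thick, its underside 24 mm below this point; then a round shank 10 mm across and 24 mm long, its tip 48 mm below this point. Stands upright in its stand.
- pin_tip (a point): The lower end of the pin's shank (2 mm chamfer), on its axis, 48 mm below the centre of the head; axes as the pin.
- stand: Fixed grey block 70 x 70 x 45 mm, left or right of the mixer, with a loose 14 mm hole 30 mm deep in which the pin stands, its collar on the block's top; lift the pin straight up. Origin under its centre, on the bench.
- mixer: Fixed white-topped box 280 x 200 x 70 mm. Origin on the bench under the slot's middle; x along the slot away from the keypad, z up. Under the slotted deck plate (5 mm thick) lies a black plastic carriage, flat top 5.5 mm below the deck's top face, seen through the whole slot. It slides along x against a stiff friction of 8 N and stays put; pressing 2 to 6 N on it while sliding does not move it.
- slot_park (a point): End of the slot nearest the keypad (blue strip with displays and white keys), on the slot's centre line, at the deck's top face (70 mm over the bench). x axis: along the slot to its other end; y across; z up. Slot 100 mm long, 13 mm wide, square-ended: the pin's axis can be 5 to 95 mm from this end. The carriage stops when its hole's centre is 5 mm from this end.
- slot_far (a point): The other end of the slot, 100 mm from slot_park, same height and axes. The carriage's one unmarked blind hole (12.5 mm across, 20 mm deep) is on the slot's centre line, at a place not measured: at the start its centre is 30 to 77 mm from slot_park. With its tip on the carriage the pin's collar is 18.5 mm above the deck; in the hole, the collar sits on the deck.
- bottle_mid (a point): Bystander: white bottle 60 mm in diameter, 140 mm high, on the bench; this point is 70 mm up on its axis.
- jar_mid (a point): Bystander: amber glass jar 64 mm in diameter, 75 mm high; this point is 37.5 mm up on its axis.
- stopper_mid (a point): Bystander: black rubber stopper 24 mm across, 22 mm high, standing on the mixer's deck near a corner of the end away from the keypad; its centre, 11 mm up.
- timer_mid (a point): Bystander: white timer 60 x 60 x 22 mm on the bench; its centre.
- rack: Bystander: fixed white rack 150 x 60 x 55 mm holding blue-capped tubes that reach 99 mm over the bench, on the side of the mixer where the stand is not; origin under its centre, on the bench.
Not all that is in view belongs to the job. Leave any red look-alike of the part that bears pin_grip alone.

How it is judged:
By the outcome, as a careful person would: the job done as asked, in the order asked, and still so for the second after the job is handed in, with the robot touching nothing.
It also fails if it takes over 72 s, if anything falls off the work surface, if the arm or the gripper's body presses on something with over 40 N, if the wrist force passes 120 N, or if a joint passes its speed limit or range.

## Working session

There is one attempt and no reset: what is moved stays moved. The work goes in short steps, Python scripts to look and compute and a shell command to move; the robot and the scene stay as the last step left them, time stands still between calls to the robot, and variables do not carry over. Pictures are saved under pics/ and viewed, at most 10 in all, crops included, and the job is handed in when it is done.

```bash
mkdir -p pics; ls
cat > h.py <<'E'
import numpy as np, cv2
from plant import arm
def cam(n):
    c=arm.capture(n); return c
def K(c): return np.array([[c['fx'],0,c['cx']],[0,c['fy'],c['cy']],[0,0,1.]])
def ray(c,uv):
    p=cv2.undistortPoints(np.array([[uv]],float),K(c),np.array(c['dist_coeffs'],float))[0,0]
    R=cv2.Rodrigues(np.array(c['rvec'],float))[0]; t=np.array(c['tvec'],float).ravel()
    return -R.T@t, R.T@np.array([p[0],p[1],1])
def onz(c,uv,z):
    o,d=ray(c,uv); return o+d*(z-o[2])/d[2]
def proj(c,P):
    return cv2.projectPoints(np.array(P,float).reshape(-1,1,3),np.array(c['rvec'],float),np.array(c['tvec'],float),K(c),np.array(c['dist_coeffs'],float))[0].reshape(-1,2)
E
python3 - <<'E'
from h import *
for n in('top','side'):
    c=cam(n); cv2.imwrite(f'pics/{n}0.png',c['color']); o,d=ray(c,(320,240)); print(n,o,d,c['fx'])
s=arm.sense(); print(s['tool_pos'],s['ee_rot'],s['ft_force'],s['time_s'],s['grip_width'])
E
```

```text
pics
top [ 286.06490643   69.83413262 1214.81096265] [ 0.18459137 -0.01278313 -0.98311248] 458.83309108304377
side [199.74411795 716.90174606 637.41569578] [ 0.35081193 -0.71467016 -0.60524895] 455.9931831486717
[144.10180329 607.74739997 255.64775389] [ 1.16147434e-01  9.93231786e-01 -6.22595147e-04 -7.60751925e-05] [-0.63436374 -0.0606495  -0.24342782] 0.1 0.9989654239421313
```

View pics/top0.png

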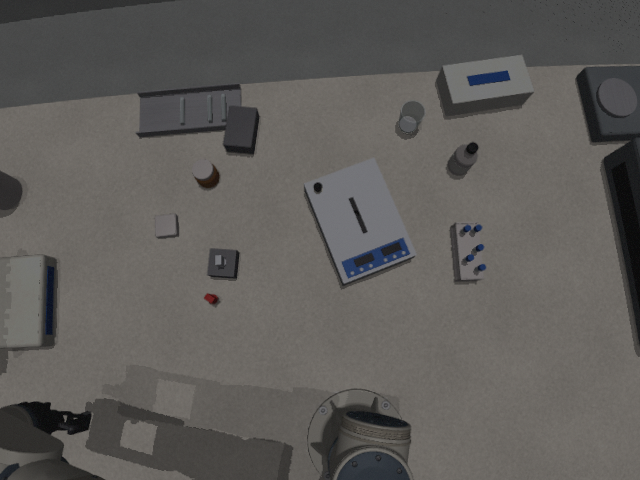

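View pics/side0.png

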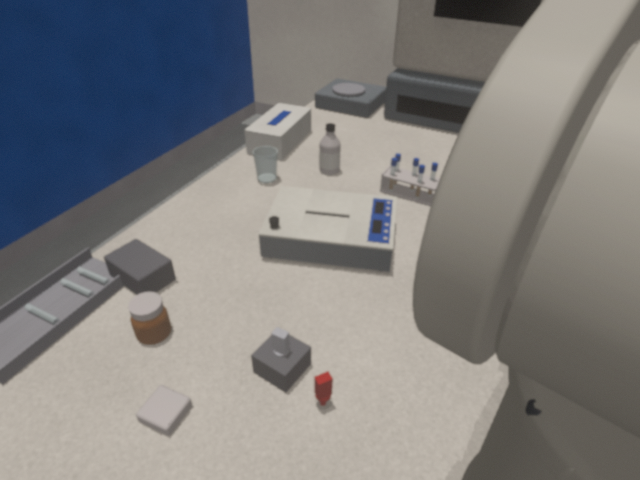

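The top view shows the stand at (223,263) with a grey head at (219,260), and a red look-alike at (211,298). The slot is at (358,214), with the blue keypad strip at (377,258) and the stopper at (318,187). The pin candidates are the grey one in the stand and the red one on the bench. The grey one fits, being plain aluminium and upright in the stand. I'll confirm that in a crop and measure.

Run:
```python
from h import *
c=cam('top'); s=cam('side'); im=c['color']
a=cv2.resize(im[235:315,185:265],(400,400),interpolation=cv2.INTER_CUBIC)
b=cv2.resize(s['color'][310:420,240:350],(400,400),interpolation=cv2.INTER_CUBIC)
cv2.imwrite('pics/crop1.png',np.hstack([a,b]))
g=cv2.cvtColor(im,cv2.COLOR_BGR2GRAY)
# slot
m=np.zeros_like(g); m[190:240,340:378]=(g[190:240,340:378]<85)*255
def big(m):
    k=max(cv2.findContours(m,cv2.RETR_EXTERNAL,cv2.CHAIN_APPROX_NONE)[0],key=cv2.contourArea); return k
k=big(m); r=cv2.minAreaRect(k); bp=cv2.boxPoints(r); W=np.array([onz(c,p,70)[:2] for p in bp]); print('slot px',r,'\n',W, W.mean(0))
# stand top
hsv=cv2.cvtColor(im,cv2.COLOR_BGR2HSV)
print(g[252:276:2,200:246:2])
m=np.zeros_like(g); m[245:283,203:243]=(g[245:283,203:243]<85)*255
r=cv2.minAreaRect(big(m)); print('stand',r,np.array([onz(c,p,45)[:2] for p in cv2.boxPoints(r)]))
m=np.zeros_like(g); m[253:272,212:230]=(g[253:272,212:230]>110)*255
r=cv2.minAreaRect(big(m)); print('head',r,onz(c,r[0],89))
m=np.zeros_like(g); m[150:300,290:430]=(hsv[150:300,290:430,1]>120)*255
r=cv2.minAreaRect(big(m)); print('keypad',r,onz(c,r[0],70))
```

```text
slot px ((357.6953125, 214.83880615234375), (38.078094482421875, 4.996233940124512), 67.16634368896484) 
 [[605.04970194 -25.77251436]
 [609.33428964 -38.14984485]
 [513.91491571 -67.19382046]
 [509.79933893 -54.99197849]] [559.52456156 -46.52703954]
[[110 110 105 104 107  69  63  62  64  63  61  64  64  65  65  64  63  65
   33  39  94 104 102]
 [108 105 106 105 100  60  61  62  62  64  62  62  62  64  64  64  64  64
   24  25  94 106 108]
 [104 103 102 103  99  62  62  59 113 115 117  48  63  63  64  65  64  64
   24  21  96 111 110]
 [107 106 106 103  88  63  61  62 115 115 117  42  62  64  65  63  63  63
   25  25  96 110 108]
 [104 107 106 104  88  63  63  60 116 116 118  40  83  72  65  64  64  65
   25  41  92 108 108]
 [105 105 109 109  85  61  61  59 116 118 116  42  83  62  64  63  64  65
   24  57 105 103 108]
 [108 106 107 103  77  63  61  61 104  91  79  42  84  64  64  65  64  64
   24  75 104 107 106]
 [109 106 104 104  70  61  65  63  62  48  48  51  43  65  61  64  64  56
   21  78 105 104 104]
 [103 103 105 103  69  62  64  61  63  46  40  41  59  64  64  65  63  54
   28  93 108 104 108]
 [105 108 106 105  62  64  62  62  62  62  61  64  63  63  64  62  64  41
   22  91 106 107 108]
 [102 109 105  99  63  62  63  62  62  62  64  61  62  63  64  64  66  40
   24  92 106 107 104]
 [107 106 103  97  61  61  61  62  63  64  64  63  64  63  66  65  65  33
   24  89 108 108 104]]
stand ((222.94557189941406, 264.0445556640625), (30.348634719848633, 31.542678833007812), 5.710593223571777) [[428.27442709 353.57249631]
 [509.53831787 343.06599528]
 [495.66336535 264.37032703]
 [414.93532909 275.86274454]]
head ((218.0, 259.0), (8.0, 4.0), 90.0) [468.78443152 312.0767638   89.        ]
keypad ((375.3780517578125, 257.68634033203125), (16.983196258544922, 66.06877899169922), 68.74949645996094) [445.0658511  -80.70989073  70.        ]
```

View pics/crop1.png

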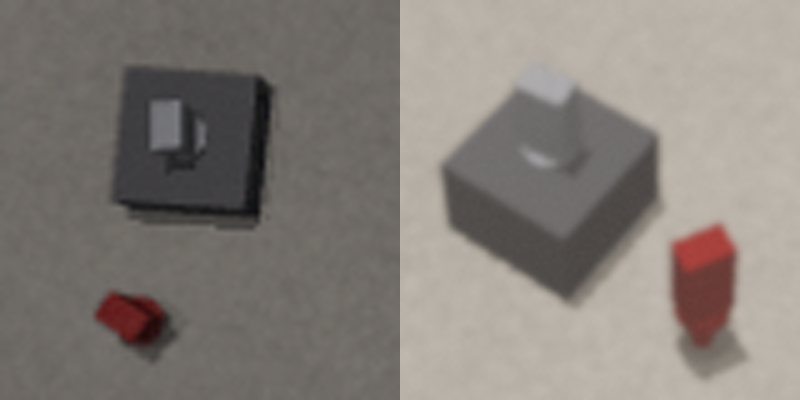

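The crop confirms it: the grey pin stands in the stand and the red one is a separate piece on the bench. Next I refine the head pose and the slot from both views.

```bash
cat >> h.py <<'E'
def blob(im,box,lo,hi,s=8):
    x0,y0,x1,y1=box; g=cv2.cvtColor(im,cv2.COLOR_BGR2GRAY)[y0:y1,x0:x1]
    g=cv2.resize(g,None,fx=s,fy=s,interpolation=cv2.INTER_CUBIC)
    m=((g>=lo)&(g<=hi)).astype(np.uint8)*255
    k=max(cv2.findContours(m,cv2.RETR_EXTERNAL,cv2.CHAIN_APPROX_NONE)[0],key=cv2.contourArea)
    f=lambda p:(np.array(p)+.5)/s-.5+[x0,y0]
    r=cv2.minAreaRect(k); return f(r[0]),f(cv2.boxPoints(r)),np.array(r[1])/s
E
python3 - <<'E'
from h import *
c=cam('top'); s=cam('side')
for n,c_,box,lo,hi,z in[('headT',c,(210,248,226,272),95,255,89),('slotT',c,(345,192,374,238),0,95,70)]:
    o,b,w=blob(c_['color'],box,lo,hi); P=np.array([onz(c_,p,z)[:2] for p in b]); print(n,o,w,onz(c_,o,z)); print(P, [round(float(np.degrees(np.arctan2(*(P[i+1]-P[i])[::-1]))),1) for i in(0,1)])
# side: head top & slot
g=cv2.cvtColor(s['color'],cv2.COLOR_BGR2GRAY)
print(g[324:346:2,268:296:2])
print(proj(s,[[466,314,89],[559.5,-46.5,70],[511.9,-61,70],[607.2,-32,70]]))
print(g[206:220,300:356:3])
print('stopper',onz(c,(318,187),92),'mixer corners',[onz(c,p,70)[:2].round() for p in((305,184),(375,160),(413,255),(344,282))],'bottle',onz(c,(471,149),140))
E
```

```text
headT [217.625 259.5  ] [9.625 5.625] [467.59717822 313.05824375  89.        ]
[[480.23883742 319.74632923]
 [479.19001917 305.60234212]
 [455.01450613 306.40944758]
 [456.04439051 320.49455551]] [-94.2, 178.1]
slotT [357.55576324 214.88654137] [38.93251419  5.99291945] [559.02207321 -46.25835705  70.        ]
[[605.47208136 -23.57637895]
 [610.6992862  -38.39710071]
 [513.3096365  -68.6215706 ]
 [508.29204729 -54.01383063]] [-70.6, -162.8]
[[179 176 175 176 176 176 176 178 180 182 181 181 181 180]
 [179 179 178 177 175 175 174 175 179 181 180 182 180 178]
 [177 178 178 175 172 172 171 175 177 178 179 179 178 176]
 [179 179 176 173 173 172 170 172 172 174 177 177 179 176]
 [180 174 170 173 171 172 170 171 173 168 166 174 178 177]
 [178 161 141 153 166 172 169 171 172 158 133 158 172 176]
 [167 133 112 115 129 150 162 169 166 133 106 120 138 163]
 [136 113 109 108 109 114 125 141 136 105 104 110 114 126]
 [114 111 108 110 107 109 109 110 107 101 102 109 110 112]
 [111 110 108 109 107 107 108 109 105 102 101 107 110 111]
 [112 110 108 108 108 109 107 107 104 101  99 108 112 113]]
[[279
[... 749 characters left out ...]
187
  187]
 [190 188 174 168 157 147 140 129 118 118 118 120 129 137 145 156 166 185
  186]
 [189 188 182 181 177 173 168 158 150 145 133 121 117 117 120 126 143 184
  186]
 [190 187 184 184 182 182 181 178 177 174 162 153 148 136 120 116 129 183
  186]
 [189 186 184 183 184 184 185 185 185 184 181 177 175 165 153 149 147 185
  186]
 [190 185 184 184 184 184 185 187 187 186 186 185 185 183 176 175 169 184
  187]
 [189 185 185 185 184 184 186 187 187 187 187 187 187 185 186 185 181 184
  185]]
stopper [634.56744995  49.78294753  92.        ] mixer corners [array([652.,  83.]), array([ 704., -107.]), array([ 444., -176.]), array([390.,   3.])] bottle [ 690.71998149 -341.20387426  140.        ]
```

```bash
python3 -m inch '[{"dp":[0.539,-0.492,-0.16],"rot":[0,0,0.06],"claw":0.2},{"dp":[0.539,-0.492,-0.16],"rot":[0,0,0.06],"claw":0.2},{"dp":[0.539,-0.492,-0.16],"rot":[0,0,0.06],"claw":0.2},{"dp":[0.539,-0.492,-0.16],"rot":[0,0,0.06],"claw":0.2},{"dp":[0.539,-0.492,-0.16],"rot":[0,0,0.06],"claw":0.2},{"dp":[0.539,-0.492,-0.16],"rot":[0,0,0.06],"claw":0.2},{"dp":[0.539,-0.492,-0.16],"rot":[0,0,0.06],"claw":0.2},{"dp":[0.539,-0.492,-0.16],"rot":[0,0,0.06],"claw":0.2},{"dp":[0.539,-0.492,-0.16],"rot":[0,0,0.06],"claw":0.2},{"dp":[0.539,-0.492,-0.16],"rot":[0,0,0.06],"claw":0.2},{"dp":[0.539,-0.492,-0.16],"rot":[0,0,0.06],"claw":0.2}]'
python3 - <<'E'
from h import *
from scipy.spatial.transform import Rotation as R
st=arm.sense(); print(st['tool_pos'],R.from_quat(st['ee_rot']).as_matrix().round(4),st['time_s'])
s=cam('side');t=cam('top')
cv2.imwrite('pics/p2.png',np.hstack([cv2.resize(t['color'][220:300,180:260],(400,400)),cv2.resize(s['color'][260:380,220:340],(400,400))]))
E
```

```text
time_s: 1.68
tool_pos: [466.8, 314.1, 160.7]
ee_rot: [0.021, 1.0, 0.0, 0.0]
ft_force: [0.3, 0.2, -0.8]
grip_width: 0.599
gripper_force: 0.0
[466.78446107 314.09558468 160.67603797] [[-9.991e-01  4.250e-02  3.000e-04]
 [ 4.250e-02  9.991e-01  4.000e-04]
 [-3.000e-04  4.000e-04 -1.000e+00]] 1.675
```

View pics/p2.png

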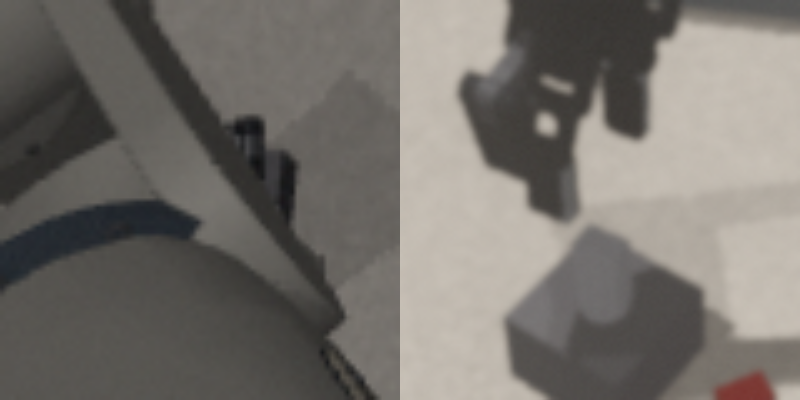

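The side view shows the open fingers straddling the shaded head, at about (600,250) in the crop. Next I descend and grip.

```bash
python3 -m inch '[{"dp":[0.001,-0.001,-0.07],"rot":[0,0,0],"claw":0.2},{"dp":[0.001,-0.001,-0.136],"rot":[0,0,0],"claw":0.2},{"dp":[0.001,-0.001,-0.136],"rot":[0,0,0],"claw":0.2},{"dp":[0.001,-0.001,-0.136],"rot":[0,0,0],"claw":-1},{"dp":[0.001,-0.001,-0.136],"rot":[0,0,0],"claw":-1},{"dp":[0.001,-0.001,-0.136],"rot":[0,0,0],"claw":-1},{"dp":[0.001,-0.001,-0.136],"rot":[0,0,0],"claw":-1},{"dp":[0.001,-0.001,-0.136],"rot":[0,0,0],"claw":-1},{"dp":[0.001,-0.001,-0.136],"rot":[0,0,0],"claw":-1},{"dp":[0.001,-0.001,-0.136],"rot":[0,0,0],"claw":-1}]'
```

```text
time_s: 3.02
tool_pos: [469.1, 313.0, 80.5]
ee_rot: [0.022, 1.0, 0.001, 0.001]
ft_force: [-1.6, -1.9, 7.3]
grip_width: 0.179
gripper_force: 58.8
```

```bash
python3 -m inch '[{"dp":[0,0,0.08],"rot":[0,0,0],"claw":-1},{"dp":[0,0,0.167],"rot":[0,0,0],"claw":-1},{"dp":[0.03,-0.08,0.167],"rot":[0,0,0.02],"claw":-1},{"dp":[0.06,-0.17,0.167],"rot":[0,0,0.04],"claw":-1},{"dp":[0.095,-0.265,0.167],"rot":[0,0,0.06],"claw":-1},{"dp":[0.13,-0.36,0.167],"rot":[0,0,0.08],"claw":-1},{"dp":[0.163,-0.455,0.167],"rot":[0,0,0.1],"claw":-1},{"dp":[0.19,-0.54,0.167],"rot":[0,0,0.108],"claw":-1},{"dp":[0.2075,-0.5807,0.12],"rot":[0,0,0.108],"claw":-1},{"dp":[0.2075,-0.5807,0.12],"rot":[0,0,0.108],"claw":-1},{"dp":[0.2075,-0.5807,0.12],"rot":[0,0,0.108],"claw":-1}]'
python3 - <<'E'
from h import *
from scipy.spatial.transform import Rotation as R
st=arm.sense(); p=np.array(st['tool_pos']); M=R.from_quat(st['ee_rot']).as_matrix(); print(p,M.round(3),st['ft_force'],st['grip_width'])
s=cam('side'); t=cam('top')
print(proj(s,[p+M@[0,0,k] for k in(-14,6,35,59.5)]))
cv2.imwrite('pics/p3.png',np.hstack([cv2.resize(s['color'][140:240,260:360],(400,400),interpolation=cv2.INTER_CUBIC),cv2.resize(t['color'][160:260,310:410],(400,400),interpolation=cv2.INTER_CUBIC)]))
E
```

```text
time_s: 4.4
tool_pos: [592.6, -35.6, 151.4]
ee_rot: [-0.147, 0.989, 0.0, 0.0]
ft_force: [-0.6, 0.4, -1.3]
grip_width: 0.181
gripper_force: 59.3
[592.59393212 -35.5553139  151.41380701] [[-0.957 -0.29   0.   ]
 [-0.29   0.957  0.   ]
 [-0.     0.    -1.   ]] [-0.61791779  0.37787073 -1.28923061] 0.18084544566157912
[[310.7946344  174.6044952 ]
 [310.8136897  182.84913124]
 [310.84098804 194.45604529]
 [310.86373609 203.95393991]]
```

View pics/p3.png

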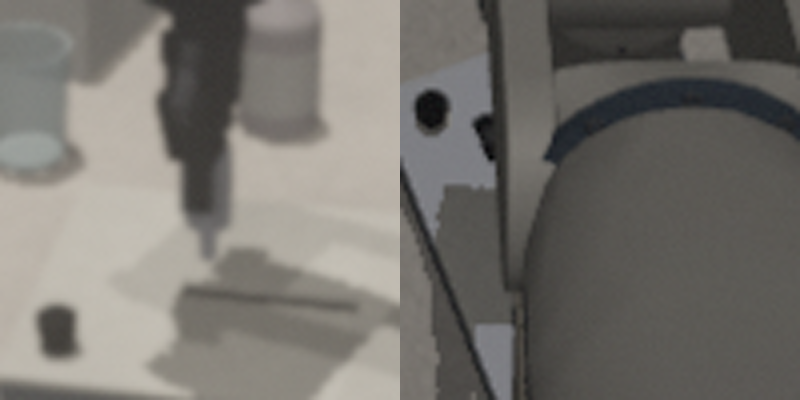

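The side view shows the pin held straight, with its tip at about (312,205), within 1 px of the prediction, above the far part of the slot. Next I lower it gently.

```bash
python3 -m inch '[{"dp":[0,0,-0.02],"rot":[0,0,0],"claw":-1},{"dp":[0,0,-0.033],"rot":[0,0,0],"claw":-1},{"dp":[0,0,-0.036],"rot":[0,0,0],"claw":-1},{"dp":[0,0,-0.038],"rot":[0,0,0],"claw":-1},{"dp":[0,0,-0.04],"rot":[0,0,0],"claw":-1},{"dp":[0,0,-0.04],"rot":[0,0,0],"claw":-1}]'
```

```text
time_s: 5.25
tool_pos: [592.7, -36.1, 126.7]
ee_rot: [-0.147, 0.989, -0.0, 0.0]
ft_force: [-0.4, 0.3, -1.3]
grip_width: 0.178
gripper_force: 59.3
```

```bash
python3 -m inch '[{"dp":[0,0,-0.002],"rot":[0,0,0],"claw":-1},{"dp":[0,0,-0.004],"rot":[0,0,0],"claw":-1},{"dp":[0,0,-0.005],"rot":[0,0,0],"claw":-1},{"dp":[0,0,-0.005],"rot":[0,0,0],"claw":-1}]'
```

```text
time_s: 5.75
tool_pos: [592.8, -36.1, 124.0]
ee_rot: [-0.147, 0.989, -0.0, 0.0]
ft_force: [-1.5, -0.1, 3.2]
grip_width: 0.175
gripper_force: 60.1
```

Contact came at the expected carriage height with about 4.5 N. Next I feel toward the keypad in 3 mm steps.

```bash
python3 -m inch '[{"dp":[-0.0024,-0.00074,0],"rot":[0,0,0],"claw":-1},{"dp":[-0.0048,-0.00147,0],"rot":[0,0,0],"claw":-1},{"dp":[-0.0048,-0.00147,0],"rot":[0,0,0],"claw":-1}]' | grep -E 'tool|ft_'
python3 -m inch '[{"dp":[-0.0024,-0.00074,0],"rot":[0,0,0],"claw":-1},{"dp":[-0.0048,-0.00147,0],"rot":[0,0,0],"claw":-1},{"dp":[-0.0048,-0.00147,0],"rot":[0,0,0],"claw":-1}]' | grep -E 'tool|ft_'
python3 -m inch '[{"dp":[-0.0024,-0.00074,0],"rot":[0,0,0],"claw":-1},{"dp":[-0.0048,-0.00147,0],"rot":[0,0,0],"claw":-1},{"dp":[-0.0048,-0.00147,0],"rot":[0,0,0],"claw":-1}]' | grep -E 'tool|ft_'
python3 -m inch '[{"dp":[-0.0024,-0.00074,0],"rot":[0,0,0],"claw":-1},{"dp":[-0.0048,-0.00147,0],"rot":[0,0,0],"claw":-1},{"dp":[-0.0048,-0.00147,0],"rot":[0,0,0],"claw":-1}]' | grep -E 'tool|ft_'
```

```text
tool_pos: [590.1, -37.0, 124.0]
ft_force: [1.8, -0.7, 3.5]
tool_pos: [587.2, -37.9, 123.9]
ft_force: [2.5, 0.5, 4.4]
tool_pos: [584.2, -38.8, 123.9]
ft_force: [3.2, 0.8, 5.5]
tool_pos: [581.3, -39.7, 123.9]
ft_force: [3.2, 0.7, 5.3]
```

```bash
python3 -m inch '[{"dp":[-0.0024,-0.00074,0.0003],"rot":[0,0,0],"claw":-1},{"dp":[-0.0048,-0.00147,0.0003],"rot":[0,0,0],"claw":-1},{"dp":[-0.0048,-0.00147,0.0003],"rot":[0,0,0],"claw":-1}]' | grep -E 'tool|ft_'
python3 -m inch '[{"dp":[-0.0024,-0.00074,0],"rot":[0,0,0],"claw":-1},{"dp":[-0.0048,-0.00147,0],"rot":[0,0,0],"claw":-1},{"dp":[-0.0048,-0.00147,0],"rot":[0,0,0],"claw":-1}]' | grep -E 'tool|ft_'
python3 -m inch '[{"dp":[-0.0024,-0.00074,0],"rot":[0,0,0],"claw":-1},{"dp":[-0.0048,-0.00147,0],"rot":[0,0,0],"claw":-1},{"dp":[-0.0048,-0.00147,0],"rot":[0,0,0],"claw":-1}]' | grep -E 'tool|ft_'
python3 -m inch '[{"dp":[-0.0024,-0.00074,0],"rot":[0,0,0],"claw":-1},{"dp":[-0.0048,-0.00147,0],"rot":[0,0,0],"claw":-1},{"dp":[-0.0048,-0.00147,0],"rot":[0,0,0],"claw":-1}]' | grep -E 'tool|ft_'
```

```text
tool_pos: [578.2, -40.6, 123.9]
ft_force: [2.9, 1.2, 5.4]
tool_pos: [575.3, -41.4, 123.9]
ft_force: [4.1, 0.4, 5.0]
tool_pos: [572.2, -42.3, 123.8]
ft_force: [2.2, -0.5, 4.2]
tool_pos: [568.5, -43.4, 123.2]
ft_force: [0.3, -2.5, 1.0]
```

The force dropped, so the tip is at the hole. I'll take small steps and look for a full drop.

```bash
python3 -m inch '[{"dp":[-0.0016,-0.0005,0],"rot":[0,0,0],"claw":-1},{"dp":[-0.0016,-0.0005,0],"rot":[0,0,0],"claw":-1}]' | grep -E 'tool|ft_'
python3 -m inch '[{"dp":[-0.0016,-0.0005,0],"rot":[0,0,0],"claw":-1},{"dp":[-0.0016,-0.0005,0],"rot":[0,0,0],"claw":-1}]' | grep -E 'tool|ft_'
python3 -m inch '[{"dp":[0,0,-0.001],"rot":[0,0,0],"claw":-1},{"dp":[0,0,-0.001],"rot":[0,0,0],"claw":-1}]' | grep -E 'tool|ft_'
```

```text
tool_pos: [568.0, -43.5, 123.4]
ft_force: [0.0, -2.1, -2.5]
tool_pos: [567.5, -43.7, 123.7]
ft_force: [0.3, -1.6, -2.1]
tool_pos: [567.6, -43.7, 123.2]
ft_force: [1.0, -0.5, -0.3]
```

```bash
python3 -m inch '[{"dp":[0,0,-0.001],"rot":[0,0,0],"claw":-1},{"dp":[0,0,-0.002],"rot":[0,0,0],"claw":-1},{"dp":[0,0,-0.002],"rot":[0,0,0],"claw":-1}]' | grep -E 'tool|ft_'
```

```text
tool_pos: [567.7, -43.7, 122.0]
ft_force: [1.0, -0.3, -0.4]
```

```bash
python3 -m inch '[{"dp":[0,0,-0.002],"rot":[0,0,0],"claw":-1},{"dp":[0,0,-0.004],"rot":[0,0,0],"claw":-1},{"dp":[0,0,-0.004],"rot":[0,0,0],"claw":-1}]' | grep -E 'tool|ft_'
```

```text
tool_pos: [567.7, -43.8, 119.5]
ft_force: [1.1, -2.1, -1.2]
```

```bash
python3 -m inch '[{"dp":[0,0,-0.004],"rot":[0,0,0],"claw":-1},{"dp":[0,0,-0.008],"rot":[0,0,0],"claw":-1},{"dp":[0,0,-0.012],"rot":[0,0,0],"claw":-1},{"dp":[0,0,-0.017],"rot":[0,0,0],"claw":-1},{"dp":[0,0,-0.017],"rot":[0,0,0],"claw":-1}]' | grep -E 'tool|ft_'
python3 -m inch '[{"dp":[0,0,-0.002],"rot":[0,0,0],"claw":-1},{"dp":[0,0,-0.004],"rot":[0,0,0],"claw":-1},{"dp":[0,0,-0.004],"rot":[0,0,0],"claw":-1}]' | grep -E 'tool|ft_'
```

```text
tool_pos: [567.7, -43.9, 109.1]
ft_force: [1.2, -5.2, -2.8]
tool_pos: [567.7, -43.9, 107.1]
ft_force: [-0.0, -5.4, 1.5]
```

```bash
python3 -m inch '[{"dp":[0.0003,-0.001,0],"rot":[0,0,0],"claw":-1},{"dp":[0.0003,-0.001,0],"rot":[0,0,0],"claw":-1}]' | grep -E 'tool|ft_'
python3 -m inch '[{"dp":[0,0,-0.002],"rot":[0,0,0],"claw":-1},{"dp":[0,0,-0.002],"rot":[0,0,0],"claw":-1}]' | grep -E 'tool|ft_'
```

```text
tool_pos: [567.8, -44.1, 107.0]
ft_force: [0.0, -1.9, -0.1]
tool_pos: [567.8, -44.1, 105.7]
ft_force: [-0.7, -1.5, -0.9]
```

```bash
python3 -m inch '[{"dp":[0,0,-0.001],"rot":[0,0,0],"claw":-1},{"dp":[0,0,-0.001],"rot":[0,0,0],"claw":-1}]' | grep -E 'tool|ft_'
python3 -m inch '[{"dp":[0,0,-0.0005],"rot":[0,0,0],"claw":-1},{"dp":[0,0,-0.0005],"rot":[0,0,0],"claw":-1}]' | grep -E 'tool|ft_'
```

```text
tool_pos: [567.8, -44.2, 105.5]
ft_force: [-1.8, 0.1, 4.3]
tool_pos: [567.9, -44.2, 105.5]
ft_force: [-3.5, -0.3, 7.5]
```

The collar is seated on the deck (TCP z 105.5, as predicted). Next I drag toward the keypad.

```bash
python3 -m inch '[{"dp":[-0.003,-0.0009,0.0003],"rot":[0,0,0],"claw":-1},{"dp":[-0.006,-0.0018,0.0003],"rot":[0,0,0],"claw":-1},{"dp":[-0.009,-0.0028,0.0003],"rot":[0,0,0],"claw":-1},{"dp":[-0.012,-0.0037,0.0003],"rot":[0,0,0],"claw":-1},{"dp":[-0.016,-0.0049,0.0003],"rot":[0,0,0],"claw":-1}]' | grep -E 'tool|ft_|ee_'
```

```text
tool_pos: [560.8, -47.0, 105.7]
ee_rot: [-0.147, 0.989, -0.0, 0.003]
ft_force: [7.3, 2.6, -2.4]
```

```bash
python3 -m inch '[{"dp":[-0.003,-0.0009,-0.0008],"rot":[0,0,0],"claw":-1},{"dp":[-0.006,-0.0018,-0.0008],"rot":[0,0,0],"claw":-1},{"dp":[-0.009,-0.0028,-0.0008],"rot":[0,0,0],"claw":-1},{"dp":[-0.012,-0.0037,-0.0008],"rot":[0,0,0],"claw":-1},{"dp":[-0.016,-0.0049,-0.0008],"rot":[0,0,0],"claw":-1},{"dp":[-0.02,-0.0061,-0.0008],"rot":[0,0,0],"claw":-1},{"dp":[-0.024,-0.0074,-0.0008],"rot":[0,0,0],"claw":-1},{"dp":[-0.024,-0.0074,-0.0008],"rot":[0,0,0],"claw":-1}]' | grep -E 'tool|ft_|ee_'
```

```text
tool_pos: [546.6, -51.5, 105.6]
ee_rot: [-0.147, 0.989, -0.0, 0.003]
ft_force: [7.7, 2.2, 1.6]
```

```bash
python3 -m inch '[{"dp":[-0.004,-0.0012,-0.0002],"rot":[0,0,0],"claw":-1},{"dp":[-0.008,-0.0024,-0.0002],"rot":[0,0,0],"claw":-1},{"dp":[-0.012,-0.0037,-0.0002],"rot":[0,0,0],"claw":-1},{"dp":[-0.016,-0.0049,-0.0002],"rot":[0,0,0],"claw":-1},{"dp":[-0.02,-0.0061,-0.0002],"rot":[0,0,0],"claw":-1},{"dp":[-0.024,-0.0074,-0.0002],"rot":[0,0,0],"claw":-1},{"dp":[-0.028,-0.0086,-0.0002],"rot":[0,0,0],"claw":-1},{"dp":[-0.032,-0.0098,-0.0002],"rot":[0,0,0],"claw":-1},{"dp":[-0.036,-0.011,-0.0002],"rot":[0,0,0],"claw":-1},{"dp":[-0.04,-0.0123,-0.0002],"rot":[0,0,0],"claw":-1},{"dp":[-0.044,-0.0135,-0.0002],"rot":[0,0,0],"claw":-1},{"dp":[-0.044,-0.0135,-0.0002],"rot":[0,0,0],"claw":-1}]' | grep -E 'tool|ft_|ee_'
```

```text
tool_pos: [520.5, -59.5, 105.6]
ee_rot: [-0.147, 0.989, -0.0, 0.003]
ft_force: [7.5, 3.7, 3.1]
```

```bash
python3 -m inch '[{"dp":[-0.0016,-0.0005,0],"rot":[0,0,0],"claw":-1},{"dp":[-0.0016,-0.0005,0],"rot":[0,0,0],"claw":-1}]' | grep -E 'tool|ft_'
python3 -m inch '[{"dp":[-0.0016,-0.0005,0],"rot":[0,0,0],"claw":-1},{"dp":[-0.0016,-0.0005,0],"rot":[0,0,0],"claw":-1}]' | grep -E 'tool|ft_'
```

```text
tool_pos: [519.8, -59.8, 105.6]
ft_force: [8.4, 4.3, 1.7]
tool_pos: [518.8, -60.1, 105.6]
ft_force: [7.9, 4.9, 1.7]
```

```bash
python3 -m inch '[{"dp":[-0.0016,-0.0003,0],"rot":[0,0,0],"claw":-1},{"dp":[-0.0016,-0.0003,0],"rot":[0,0,0],"claw":-1}]' | grep -E 'tool|ft_'
python3 -m inch '[{"dp":[-0.0016,-0.0003,0],"rot":[0,0,0],"claw":-1},{"dp":[-0.0016,-0.0003,0],"rot":[0,0,0],"claw":-1}]' | grep -E 'tool|ft_'
python3 -m inch '[{"dp":[-0.0012,-0.0003,0],"rot":[0,0,0],"claw":-1},{"dp":[-0.0012,-0.0003,0],"rot":[0,0,0],"claw":-1}]' | grep -E 'tool|ft_'
```

```text
tool_pos: [517.9, -60.3, 105.6]
ft_force: [8.4, 4.4, 1.0]
tool_pos: [517.0, -60.6, 105.6]
ft_force: [8.9, 3.8, 1.6]
tool_pos: [516.8, -60.6, 105.7]
ft_force: [9.9, 5.0, -0.6]
```

```bash
python3 -m inch '[{"dp":[-0.0012,-0.0004,-0.0003],"rot":[0,0,0],"claw":-1},{"dp":[-0.0012,-0.0004,-0.0003],"rot":[0,0,0],"claw":-1}]' | grep -E 'tool|ft_'
python3 -m inch '[{"dp":[-0.0012,-0.0004,-0.0003],"rot":[0,0,0],"claw":-1},{"dp":[-0.0012,-0.0004,-0.0003],"rot":[0,0,0],"claw":-1}]' | grep -E 'tool|ft_'
python3 -m inch '[{"dp":[-0.0012,-0.0004,-0.0003],"rot":[0,0,0],"claw":-1},{"dp":[-0.0012,-0.0004,-0.0003],"rot":[0,0,0],"claw":-1}]' | grep -E 'tool|ft_'
```

```text
tool_pos: [516.7, -60.7, 105.7]
ft_force: [12.0, 6.1, -0.1]
tool_pos: [516.6, -60.8, 105.7]
ft_force: [13.5, 7.4, -0.2]
tool_pos: [516.5, -60.9, 105.7]
ft_force: [14.8, 8.6, 0.1]
```

The force has risen to about 17 N with no motion, so the carriage is at its stop. I'll relax the side load and press lightly to seat the collar.

```bash
python3 -m inch '[{"dp":[0.003,0.0012,0],"rot":[0,0,0],"claw":-1},{"dp":[0.0055,0.002,0],"rot":[0,0,0],"claw":-1},{"dp":[0.0055,0.002,0],"rot":[0,0,0],"claw":-1}]' | grep -E 'tool|ft_'
python3 -m inch '[{"dp":[0.001,0.0005,-0.0004],"rot":[0,0,0],"claw":-1},{"dp":[0.0015,0.0006,-0.0008],"rot":[0,0,0],"claw":-1}]' | grep -E 'tool|ft_|ee_'
```

```text
tool_pos: [517.1, -60.5, 105.5]
ft_force: [5.4, 1.5, 9.1]
tool_pos: [517.2, -60.5, 105.4]
ee_rot: [-0.147, 0.989, -0.001, 0.002]
ft_force: [-0.2, -0.8, 21.1]
```

```bash
python3 -m inch '[{"dp":[0,0,0.001],"rot":[0,0,0],"claw":-1},{"dp":[0,0,0.001],"rot":[0,0,0],"claw":-1}]' | grep -E 'tool|ft_'
python3 -m inch '[{"dp":[0,0,0],"rot":[0,0,0],"claw":-0.4},{"dp":[0,0,0],"rot":[0,0,0],"claw":0},{"dp":[0,0,0],"rot":[0,0,0],"claw":0.2},{"dp":[0,0,0],"rot":[0,0,0],"claw":0.2},{"dp":[0,0,0],"rot":[0,0,0],"claw":0.2},{"dp":[0,0,0.05],"rot":[0,0,0],"claw":0.2},{"dp":[0,0,0.12],"rot":[0,0,0],"claw":0.2},{"dp":[0,0,0.2],"rot":[0,0,0],"claw":0.2},{"dp":[0,0.05,0.25],"rot":[0,0,0],"claw":0.2},{"dp":[0,0.15,0.25],"rot":[0,0,0],"claw":0.2},{"dp":[0,0.25,0.25],"rot":[0,0,0],"claw":0.2},{"dp":[0,0.35,0.25],"rot":[0,0,0],"claw":0.2}]'
python3 -m inch '[{"dp":[-0.1,0.1,0],"rot":[0,0,0],"claw":0.2},{"dp":[-0.1,0.2,0],"rot":[0,0,0],"claw":0.2},{"dp":[-0.1,0.3,0],"rot":[0,0,0],"claw":0.2},{"dp":[-0.1,0.3,0],"rot":[0,0,0],"claw":0.2},{"dp":[-0.1,0.3,0],"rot":[0,0,0],"claw":0.2}]'
python3 - <<'E'
from h import *
s=cam('side'); t=cam('top')
cv2.imwrite('pics/p4.png',np.hstack([cv2.resize(s['color'][150:250,290:390],(400,400),interpolation=cv2.INTER_CUBIC),cv2.resize(t['color'][150:290,290:430],(400,400),interpolation=cv2.INTER_CUBIC)]))
print(proj(t,[[516.5,-60.5,114]]),proj(s,[[516.5,-60.5,114],[516.5,-60.5,70]]))
E
```

```text
tool_pos: [517.2, -60.5, 105.5]
ft_force: [3.3, -1.0, 10.1]
time_s: 19.75
tool_pos: [514.8, 151.6, 254.4]
ee_rot: [-0.147, 0.989, -0.0, 0.0]
ft_force: [1.2, -0.3, 0.1]
grip_width: 0.603
gripper_force: 0.0
time_s: 20.38
tool_pos: [454.6, 330.2, 253.7]
ee_rot: [-0.148, 0.989, -0.0, -0.0]
ft_force: [-0.6, -0.6, 0.2]
grip_width: 0.605
gripper_force: 0.0
[[366.35539456 226.95212196]] [[347.44819546 198.58546756]
 [346.54904447 215.45418558]]
```

View pics/p4.png

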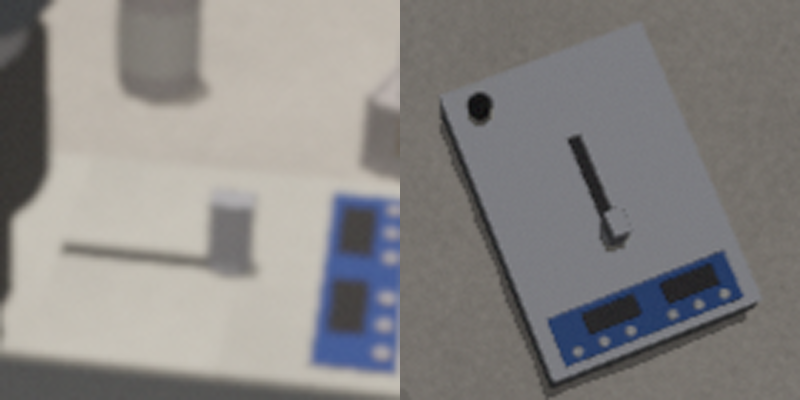

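Both views show the pin upright with its collar on the deck at the keypad end. The head is at (366,227) in the top view, matching the prediction of (366.4,227.0). The stopper is still in place.

```bash
python3 -c "
from plant import arm; print(arm.job_done())"
```

```text
the job is handed in; nothing more can be done
None
```

The pin stands fully down in the carriage's hole at the keypad end of the slot, the gripper has let go and is clear, and the job was handed in at about 20 s (the highest force I read was 21 N).

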